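# Size a pastry rod in the hole gauge

## Robot

A 7-joint arm with a two-finger parallel gripper is mounted at the origin on a cart in front of the work surface, level with it; the furniture and walls round the work are solid. World frame = base frame: x ahead of the robot, y to its left, z up, the work surface at z = 0. Lengths are in m, angles in rad, forces in N, time in s.
With the tool pointing down it reaches from about 0.4 to 0.875 m from the base axis. Payload 19.3 kg.
Tool frame: the origin (TCP) lies midway between the tips of the shut fingers; the grasp point (between the pads) lies behind it (manip.grip_depth is the z of the grasp point in the tool frame, in m); z points along the fingers, y is the line along which they close (so a half turn about z gives the same grasp; the last joint's range is limited). The gripper opens to 85 mm and grips with 20 to 120 N. Pads are 22 mm wide; open, the fingers measure 114 mm over their backs; the gripper's body (76 mm by 85 mm) begins 54 mm behind the grasp point. The pads swing forward as they close: fully open they stand 13 mm farther back than shut.
Start: joints at [-1.376, 0.521, -0.036, 1.599, 0.021, 1.021, -0.113], TCP at [0.164, 0.603, 0.203] pointing down, gripper open.
Joint ranges: [-2.91, 2.91], [-0.3, 2.13], [-1.5, 1.42], [0.17, 2.43], [-1.26, 4.41], [0.16, 1.93], [-2.52, 2.52]. Speed limits (rad/s): [1.89, 1.89, 2.39, 2.39, 3.01, 3.01, 3.01].

## Interface

Orientations are given as a 3x3 rotation matrix whose columns are the frame's x, y, z axes.
In Python, from cell import manip gives the robot as it stands.
- The arm moves only by the tool jog_arm, never from a script. Its argument "increments" is a list of rows, each a list of 3 entries, a list of its own where there are three numbers: the shift along the tool's x, y, z in m, then the turn, a rotation vector about the tool's x, y, z in rad, then the finger opening in m, from 0 to 0.0854. In form: [[[tx, ty, tz], [ax, ay, az], grip], ...]. A call has 1 to 12 rows; each row is the pose to reach, as a shift and turn from the pose commanded when the call began, along the tool's axes at that moment; what a row does not reach only later rows make up. A row lasts 1/12 s, in which the tool goes at most 41.7 mm and 7.16 degrees, less where a joint would pass 70% of its speed; a pose out of reach is approached as far as the arm can. A call with a gripper value outside its range is refused whole. The fingers move at their own pace and stop on an object; the grip force is fixed at half the most. Time passes only in rows, so rows that repeat a pose let the fingers close. It gives the time, the measured TCP pose, the force, the opening and the grip force at its end, in the units of the state.
- manip.read_state(): the state, without advancing time (a new reading comes with each control period).
- manip.capture(name): name is "scene" or "side" or "wrist"; returns (picture, depth): 420x560x3 uint8, blue, green, red; 420x560 float32, m along the optical axis (not along the pixel's ray), 0 where there is no reading.
- manip.camera_model(name): a dict with "K" (3x3 intrinsics, pixels), "position" and "attitude" of the camera in the world. Camera axes: x right, y down, z forward; pixel columns grow to the right and rows downward; lengths in m; the calibration is good to about 2 mm. A picture is of the moment at which its call begins: read the wrist's pose just before it. camera_model takes no time and is no camera call; for the wrist camera it gives the pose at the moment of the call.
- manip.sign_off(): hands the job in; it is judged then, once.
The state is a dict: "t": time; "qpos": joint angles; "qd": joint speeds; "joint_torque": joint torques, N m; "tool_pos": TCP position; "orientation": TCP orientation; "ft_force": force on the tool from outside, world axes, zero at the start; "torque": the same for the moment, N m; "gripper_width": finger opening in m; "finger_force": force on a finger pad.
Only numpy, scipy, OpenCV 4.12 (cv2) and the standard library are available. Lean on these libraries where they do the work, as an engineer would, in place of code of your own. Each camera call takes 0.05 s, during which the arm holds its last target. There are 200 camera calls.

## Task

Size the thinner of the two upright wooden pastry rods in the steel hole gauge, stepping down: lower it foot first into the widest hole until its foot is well below the plate, draw it out, then lower it through the next smaller (middle) hole, the smallest it passes, right down to the worktop. Let go and leave it standing in that middle hole; leave the thicker rod where it is.

Things in the scene. Friction and masses are not known exactly. Their poses are not given: they have to be found in the camera images.
- thin_rod_mid (a point): Centre (half-way up) of the thinner wooden rod, the one to size: a plain round light-wood rod 26 mm in diameter, 150 mm long, standing upright and loose on the worktop, about 70 g, flat ends, two dark decorative lines near its top. The point lies 75 mm above its foot; z points along the rod to its top. Grip it in its upper half, so that the fingers stay above the gauge plate when its foot is on the worktop; carry it round or above the other rod.
- thick_rod_mid (a point): Centre (half-way up) of the thicker wooden rod, to be left alone: same look and length (150 mm) but 46 mm in diameter, standing upright and loose on the worktop, 90 to 170 mm from the thinner one. Either of the two may stand farther to the left.
- hole_wide (a point): Centre of the mouth of the widest hole (56 mm in diameter) of the hole gauge. The gauge is a plain steel plate 176 x 84 mm, 5 mm thick, its top 50 mm above the worktop, on two end walls, open to the worktop below, and fixed in place, moved and turned from one start to the next. Its three round through holes lie in one row along its long side, in order of size. The point is in the plane of the plate's top; z points up, x along the row from the widest hole to the narrowest.
- hole_middle (a point): Centre of the mouth of the middle hole (40 mm in diameter), in the plane of the plate's top, 64 mm along the gauge's x from the widest hole; axes as for the widest. The rod is to be left standing in it. The third hole, 46 mm farther along, is 20 mm in diameter, too small for the rod.
There are look-alikes about, which are no part of the job. What is shaped like the part that bears thin_rod_mid but blue or red is not meant.

How it is judged:
On the way, in this order (a step that is already met when the one before it is completed fails the run):
1. the thin rod has gone into the widest hole, its foot at least 10 mm below the plate's underside (horizontal distance between thin_rod_mid and hole_wide below 0.03 m and height (world z) of thin_rod_mid below 0.11 m and angle between thin_rod_mid's own z axis and vertical below 0.35 rad), for 0.1 s.
2. then the thin rod has gone into the middle hole, its foot at least 10 mm below the plate's underside (horizontal distance between thin_rod_mid and hole_middle below 0.03 m and height (world z) of thin_rod_mid below 0.11 m and angle between thin_rod_mid's own z axis and vertical below 0.35 rad), for 0.1 s.
At the end, for the whole second after the job is handed in: The thin rod stands in the middle hole with its foot on the worktop (centre at most 85 mm above it and within 30 mm of the hole's axis), within 20 degrees of upright (it may lean on the hole's edge), released and at rest (horizontal distance between thin_rod_mid and hole_middle below 0.03 m and height (world z) of thin_rod_mid below 0.085 m and angle between thin_rod_mid's own z axis and vertical below 0.35 rad and linear speed of thin_rod below 0.03 m/s); the robot touches nothing.
It fails at once if the thick rod is moved more than 30 mm or knocked over (distance of thick_rod_mid from where it was at the start of the episode above 0.03 m).
It also fails if it takes over 45 s, if anything falls off the work surface, if the arm or the gripper's body presses on something with over 40 N, if the wrist force passes 120 N, or if a joint passes its speed limit or range.

## Working session

There is one attempt and no reset: what is moved stays moved. The work goes in short steps, Python scripts to look and compute and a tool call to move; the robot and the scene stay as the last step left them, time stands still between calls to the robot, and variables do not carry over. Pictures are saved under pics/ and viewed, at most 10 in all, crops included, and the job is handed in when it is done.

Besides the shell and the picture viewer there is one more tool, called after "Call:" as name([rows], argument=value, ...), one row to a line, values as JSON. jog_arm: Moves the arm, as the interface text tells. Its arguments: {"type":"object","properties":{"increments":{"type":"array","items":{"type":"array"}}},"required":["increments"]}

```bash
mkdir -p pics; cat > h.py <<'E'
import numpy as np, cv2
from cell import manip
np.set_printoptions(precision=4,suppress=True)
def cam(n):
    m=manip.camera_model(n); return np.array(m["K"]),np.array(m["position"]),np.array(m["attitude"])
def ray(c,u,v,z):
    K,p,R=c; d=R@np.linalg.inv(K)@np.array([u,v,1.]); return p+d*(z-p[2])/d[2]
def cloud(c,depth):
    K,p,R=c; v,u=np.indices(depth.shape)
    P=np.stack([(u-K[0,2])/K[0,0]*depth,(v-K[1,2])/K[1,1]*depth,depth],-1)
    return P@R.T+p
E
python3 - <<'E'
from h import *
s=manip.read_state(); print(s["t"],s["tool_pos"],s["orientation"],manip.grip_depth)
for n in ("scene","side"):
    c=cam(n); im,d=manip.capture(n); cv2.imwrite(f"pics/{n}0.png",im); np.savez(f"{n}0.npz",im=im,d=d,K=c[0],p=c[1],R=c[2]); print(n,c[1],c[2])
E
```

```text
0.0 [0.1635 0.6028 0.2028] [[-0.9651  0.2618 -0.0002]
 [ 0.2618  0.9651 -0.0011]
 [-0.0001 -0.0011 -1.    ]] -0.0187
scene [-0.1438  0.7562  0.4501] [[-0.6402 -0.3441  0.6868]
 [-0.7678  0.2593 -0.5859]
 [ 0.0235 -0.9024 -0.4302]]
side [0.2866 0.9223 0.5964] [[-0.9707 -0.1518  0.1861]
 [-0.2399  0.5779 -0.78  ]
 [ 0.0109 -0.8019 -0.5974]]
```

View pics/scene0.png

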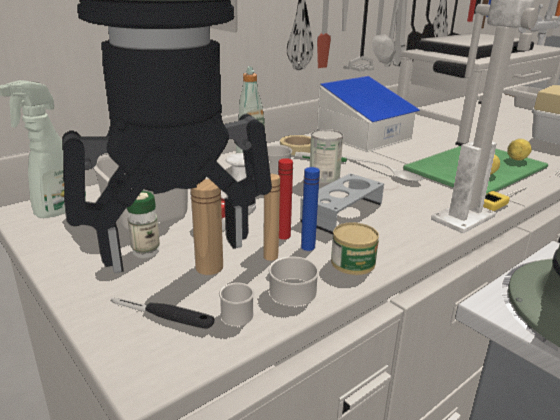

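View pics/side0.png

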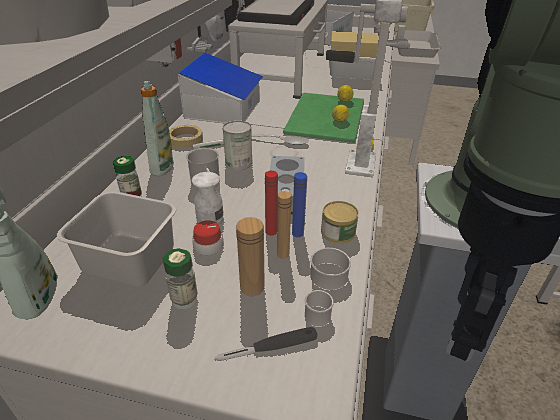

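The scene picture shows the thick rod at (207,225), the thin rod at (272,218), red (286,200) and blue (310,210) look-alikes, and the gauge at (343,200). The side picture shows the thick rod at (251,258), the thin rod at (284,225), and the gauge partly hidden at (287,170).

```bash
python3 - <<'E'
from h import *
for n in ("scene","side"):
    f=np.load(n+"0.npz"); im,d=f["im"],f["d"]; c=(f["K"],f["p"],f["R"]); P=cloud(c,d)
    hsv=cv2.cvtColor(im,cv2.COLOR_BGR2HSV)
    m={"wood":cv2.inRange(hsv,(8,70,60),(20,200,255)),"red":cv2.inRange(hsv,(0,150,60),(5,255,255)),"blue":cv2.inRange(hsv,(105,150,40),(125,255,255))}
    for k,a in m.items():
        nn,l,st,ce=cv2.connectedComponentsWithStats(a)
        for i in range(1,nn):
            if st[i,4]>250:
                Q=P[(l==i)&(d>0)]; print(n,k,st[i],"mid",np.median(Q,0),"zmax",np.percentile(Q[:,2],98), "top", np.median(Q[Q[:,2]>.145],0))
    g=(np.abs(P[...,2]-.05)<.005)&(hsv[...,1]<60)&(d>0)
    nn,l,st,ce=cv2.connectedComponentsWithStats(g.astype(np.uint8))
    for i in range(1,nn):
        if st[i,4]>150: print(n,"plate",st[i],P[l==i].mean(0))
f=np.load("scene0.npz")["im"][150:260,250:410]; g=np.load("side0.npz")["im"][130:240,220:380]
cv2.imwrite("pics/c1.png",np.vstack([cv2.resize(x,None,fx=2.7*1,fy=2.7,interpolation=2) for x in(f,g)]))
E
```

```text
scene wood [535  85  25  29 381] mid [ 0.4543 -0.7474  0.1232] zmax 0.14428162647154377 top [ 0.4305 -0.7531  0.1452]
scene wood [280 135  31  20 365] mid [ 0.8318 -0.1104  0.0197] zmax 0.026460507129635474 top [nan nan nan]
scene wood [ 264  174   16   87 1151] mid [0.4124 0.3067 0.0772] zmax 0.15111878761226397 top [0.413  0.3007 0.1503]
scene wood [ 191  179   32   96 2552] mid [0.4401 0.4113 0.0865] zmax 0.15108459350822068 top [0.4474 0.4057 0.1506]
scene wood [333 222  46  26 828] mid [0.3203 0.2029 0.0562] zmax 0.05895412353029866 top [nan nan nan]
scene red [279 159  14  80 829] mid [0.4542 0.2432 0.0877] zmax 0.15110807144200994 top [0.4585 0.2411 0.1503]
scene blue [ 322   77   97   45 2168] mid [ 0.7617 -0.3288  0.1215] zmax 0.15275392803903573 top [ 0.8538 -0.3299  0.1493]
scene blue [302 184  16  66 854] mid [0.3975 0.2363 0.0685] zmax 0.1251568233361247 top [nan nan nan]
scene plate [265 115 149  22 507] [ 0.7918 -0.2388  0.05  ]
scene plate [ 318  173   66   41 1248] [0.4589 0.082  0.0504]
scene plate [155 189  33  15 163] [0.6423 0.3676 0.0501]
scene plate [451 194  3
[... 450 characters left out ...]
89 0.4055 0.1498]
side red [265 185  12  50 469] mid [0.4643 0.248  0.0657] zmax 0.12454088354198167 top [nan nan nan]
side red [194 222  25  23 413] mid [0.5784 0.3283 0.047 ] zmax 0.049591245934881664 top [nan nan nan]
side blue [ 179   53   84   47 1935] mid [ 0.7756 -0.3246  0.1239] zmax 0.15395948339386098 top [ 0.8604 -0.3236  0.1502]
side plate [182  87  78  26 238] [ 0.762  -0.2615  0.0499]
side plate [ 29 132 115 106 510] [0.9019 0.2431 0.05  ]
side plate [270 156  35  23 424] [0.4782 0.0347 0.0498]
side plate [ 79 212  84  31 364] [0.7604 0.3459 0.0501]
side plate [ 74 229  99  44 368] [0.6858 0.4365 0.0501]
side plate [  5 277  40  27 184] [0.8043 0.5568 0.0503]
  return _methods._mean(a, axis=axis, dtype=dtype,
  ret = um.true_divide(
```

View pics/c1.png

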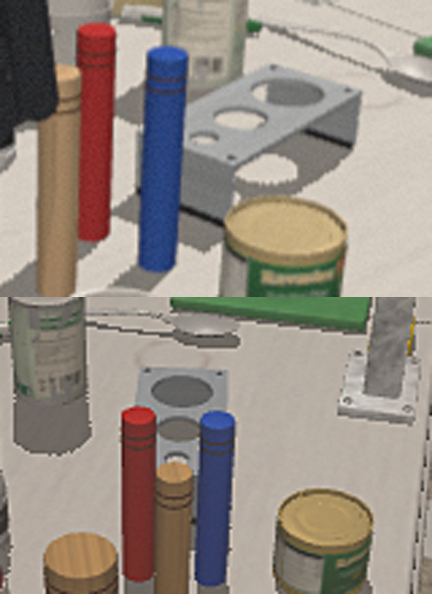

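The crops show the gauge holes: widest at scene (356.7,184.4) / side (287.4,164.8), middle at scene (339.3,194.1) / side (286.7,179.6), smallest at scene (326.3,201.1), so the widest is the one farthest from the rods.

```bash
python3 - <<'E'
from h import *
C={n:(lambda f:(f["K"],f["p"],f["R"],f["im"],f["d"]))(np.load(n+"0.npz")) for n in("scene","side")}
for n,u,v,k in(("scene",356.7,184.4,"wide"),("side",287.4,164.8,"wide"),("scene",339.3,194.1,"mid"),("side",286.7,179.6,"mid"),("scene",326.3,201.1,"small")):
    print(n,k,ray(C[n][:3],u,v,.05))
for n in C:
    K,p,R,im,d=C[n]; P=cloud((K,p,R),d); hsv=cv2.cvtColor(im,cv2.COLOR_BGR2HSV)
    # top faces of rods: centre of min enclosing circle
    a=cv2.inRange(hsv,(5,60,60),(22,200,255))>0
    for nm,x0,x1,r in(("thin",262,295,13),("thick",188,268,23)):
        t=a&(np.abs(P[...,2]-.15)<.004); t[:,:x0]=0; t[:,x1:]=0; t[:150]=0
        if t.sum()<5: continue
        q=P[t][:,:2].astype(np.float32); print(n,nm,len(q),cv2.minEnclosingCircle(q))
        # shaft: median of surface plus radius along horizontal view
        t=a&(P[...,2]>.03)&(P[...,2]<.14); t[:,:x0]=0; t[:,x1:]=0; t[:150]=0
        Q=P[t]; Q=Q[np.hypot(*(Q[:,:2]-np.median(Q[:,:2],0)).T)<.03]
        from scipy.optimize import least_squares
        s=least_squares(lambda c:np.hypot(*(Q[:,:2]-c).T)-r,np.median(Q[:,:2],0)+r*(np.median(Q[:,:2],0)-p[:2])/np.linalg.norm(np.median(Q[:,:2],0)-p[:2]),loss="soft_l1",f_scale=.002); print("  shaft",s.x,len(Q))
E
```

```text
scene wide [0.4718 0.0342 0.05  ]
side wide [0.4767 0.0349 0.05  ]
scene mid [0.4594 0.098  0.05  ]
side mid [0.4633 0.1009 0.05  ]
scene small [0.4517 0.1413 0.05  ]
scene thin 64 ((0.4179518520832062, 0.29923978447914124), 0.011589286848902702)
  shaft [11.393 -6.655] 854
scene thick 243 ((0.4559621214866638, 0.402250736951828), 0.022407259792089462)
  shaft [ 20.4632 -10.9086] 1799
side thin 112 ((0.4314047694206238, 0.3469100594520569), 0.058663610368967056)
  shaft [  2.6176 -12.5027] 604
side thick 408 ((0.45931142568588257, 0.4011378586292267), 0.024180268868803978)
  shaft [  7.8609 -21.3549] 1178
```

Call:
jog_arm([
  [[-0.327, -0.224, -0.03], [0, 0, 1.31], 0.085],
  [[-0.327, -0.224, -0.03], [0, 0, 1.31], 0.085],
  [[-0.327, -0.224, -0.03], [0, 0, 1.31], 0.085],
  [[-0.327, -0.224, -0.03], [0, 0, 1.31], 0.085],
  [[-0.327, -0.224, -0.03], [0, 0, 1.31], 0.085],
  [[-0.327, -0.224, -0.03], [0, 0, 1.31], 0.085],
  [[-0.327, -0.224, -0.03], [0, 0, 1.31], 0.085],
  [[-0.327, -0.224, -0.03], [0, 0, 1.31], 0.085],
  [[-0.327, -0.224, -0.03], [0, 0, 1.31], 0.085],
  [[-0.327, -0.224, -0.03], [0, 0, 1.31], 0.085],
  [[-0.327, -0.224, -0.03], [0, 0, 1.31], 0.085],
  [[-0.327, -0.224, -0.03], [0, 0, 1.31], 0.085],
])

```text
t: 1.1
tool_pos: [0.4213, 0.3003, 0.2334]
orientation: [[0.01, 1.0, 0.0], [1.0, -0.01, -0.0], [-0.0, 0.0, -1.0]]
ft_force: [-0.2, 0.9, 0.0]
gripper_width: 0.0846
finger_force: 0.0
```

```bash
python3 - <<'E'
from h import *
s=manip.read_state(); print(s["t"],s["tool_pos"],s["orientation"],s["qpos"])
n="wrist"; c=cam(n); im,d=manip.capture(n); cv2.imwrite("pics/w1.png",im); np.savez("w1.npz",im=im,d=d,K=c[0],p=c[1],R=c[2]); print(c[1],c[2])
E
```

```text
1.1 [0.4213 0.3003 0.2334] [[ 0.0098  1.      0.0001]
 [ 1.     -0.0098 -0.0003]
 [-0.0003  0.0001 -1.    ]] [-1.0156  0.332   0.3625  1.86   -0.1398  0.9745 -0.6024]
[0.4223 0.3678 0.4039] [[ 0.9999 -0.0098 -0.0025]
 [-0.0101 -0.964  -0.2656]
 [ 0.0002  0.2656 -0.9641]]
```

View pics/w1.png

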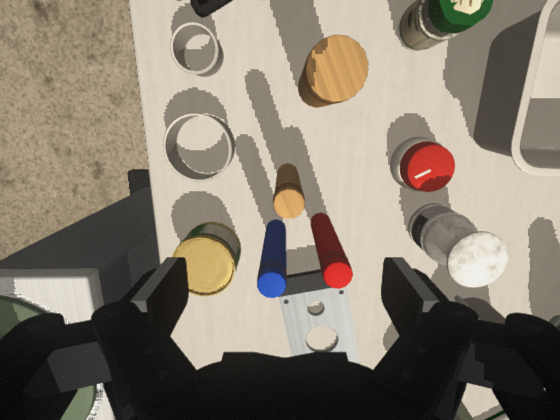

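The wrist view shows the thin rod's top at (289,203), blue (271,284), red (338,274), thick rod top (346,67), and the gauge's smallest hole (316,307) and middle hole (322,339).

```bash
python3 - <<'E'
from h import *
f=np.load("w1.npz"); c=(f["K"],f["p"],f["R"])
for k,u,v,z in(("thin",289,203,.15),("blue",271,284,.15),("red",338,274,.15),("thick",346,67,.15),("small",316,307,.05),("mid",322,339,.05)): print(k,ray(c,u,v,z))
E
```

```text
thin [0.4254 0.3008 0.15  ]
blue [0.4095 0.2288 0.15  ]
red [0.4669 0.2377 0.15  ]
thick [0.4672 0.4018 0.15  ]
small [0.4589 0.1422 0.05  ]
mid [0.4672 0.0963 0.05  ]
```

Call:
jog_arm([
  [[0, 0.003, 0.04], [0, 0, 0], 0.085],
  [[0, 0.003, 0.08], [0, 0, 0], 0.085],
  [[0, 0.003, 0.11], [0, 0, 0], 0.085],
  [[0, 0.003, 0.137], [0, 0, 0], 0.085],
  [[0, 0.003, 0.137], [0, 0, 0], 0.06],
  [[0, 0.003, 0.137], [0, 0, 0], 0.04],
  [[0, 0.003, 0.137], [0, 0, 0], 0.03],
  [[0, 0.003, 0.137], [0, 0, 0], 0.015],
  [[0, 0.003, 0.137], [0, 0, 0], 0.015],
  [[0, 0.003, 0.137], [0, 0, 0], 0.015],
  [[0, 0.003, 0.137], [0, 0, 0], 0.015],
  [[0, 0.003, 0.137], [0, 0, 0], 0.015],
])

```text
t: 2.15
tool_pos: [0.4244, 0.3023, 0.0981]
orientation: [[0.004, 1.0, 0.002], [1.0, -0.004, 0.002], [0.002, 0.002, -1.0]]
ft_force: [-1.4, -1.3, 11.4]
gripper_width: 0.0246
finger_force: 58.5
```

Call:
jog_arm([
  [[0, 0, -0.03], [0, 0, 0], 0.015],
  [[0, 0, -0.07], [0, 0, 0], 0.015],
  [[0, 0, -0.11], [0, 0, 0], 0.015],
  [[0, 0, -0.15], [0, 0, 0], 0.015],
  [[0, 0, -0.19], [0, 0, 0], 0.015],
  [[0, 0, -0.19], [0, 0, 0], 0.015],
  [[-0.04, 0.008, -0.19], [0, 0, 0], 0.015],
  [[-0.08, 0.016, -0.19], [0, 0, 0], 0.015],
  [[-0.12, 0.024, -0.19], [0, 0, 0], 0.015],
  [[-0.16, 0.032, -0.19], [0, 0, 0], 0.015],
  [[-0.2, 0.04, -0.19], [0, 0, 0], 0.015],
  [[-0.24, 0.046, -0.19], [0, 0, 0], 0.015],
])

```text
t: 3.15
tool_pos: [0.4687, 0.0593, 0.2874]
orientation: [[0.004, 1.0, 0.002], [1.0, -0.004, 0.001], [0.001, 0.002, -1.0]]
ft_force: [1.2, -0.0, 0.3]
gripper_width: 0.024
finger_force: 59.3
```

Call:
jog_arm([
  [[-0.027, 0.004, 0.02], [0, 0, 0], 0.015],
  [[-0.027, 0.004, 0.05], [0, 0, 0], 0.015],
  [[-0.027, 0.004, 0.08], [0, 0, 0], 0.015],
  [[-0.027, 0.004, 0.1], [0, 0, 0], 0.015],
  [[-0.027, 0.004, 0.1], [0, 0, 0], 0.015],
])

```text
t: 3.57
tool_pos: [0.4708, 0.0339, 0.1841]
orientation: [[0.004, 1.0, -0.004], [1.0, -0.004, -0.001], [-0.001, -0.004, -1.0]]
ft_force: [-0.7, -0.1, -1.7]
gripper_width: 0.0242
finger_force: 59.2
```

```bash
python3 - <<'E'
from h import *
s=manip.read_state(); print(s["t"],s["tool_pos"],s["gripper_width"])
ims=[]
for n in("wrist","scene","side"):
    c=cam(n); im,d=manip.capture(n); np.savez(n+"2.npz",im=im,d=d,K=c[0],p=c[1],R=c[2]); ims.append(im)
cv2.imwrite("pics/w2.png",ims[0])
cv2.imwrite("pics/c2.png",np.vstack([cv2.resize(ims[1][110:220,270:430],None,fx=2.7,fy=2.7),cv2.resize(ims[2][90:200,210:370],None,fx=2.7,fy=2.7)]))
E
```

```text
3.5667 [0.4708 0.0339 0.1841] 0.024228060982350873
```

View pics/w2.png

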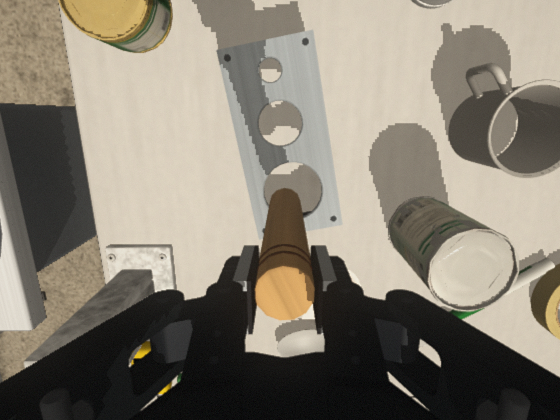

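View pics/c2.png

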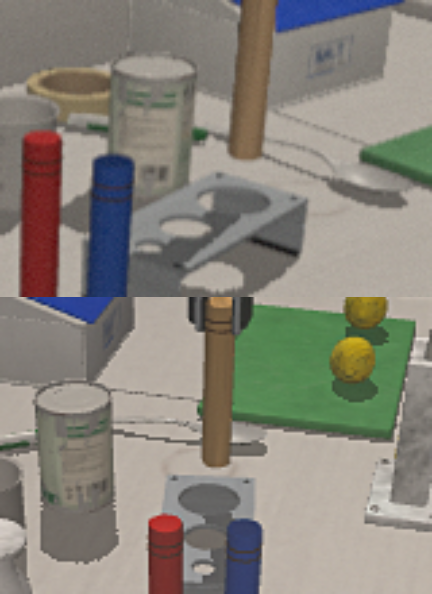

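Wrist view: widest hole centre (293,190), middle (281,123), smallest (270,70); the rod hangs straight with its foot about (285,194). The second crop confirms it hangs upright above/behind the widest hole.

```bash
python3 - <<'E'
from h import *
f=np.load("wrist2.npz"); c=(f["K"],f["p"],f["R"]); print(c[1],c[2])
for k,u,v,z in(("wide",293,190,.05),("mid",280.5,123,.05),("small",270,70,.05),("rodtop",285,292,.234),("foot",285.5,195,.086)): print(k,ray(c,u,v,z))
f=np.load("side2.npz"); c=(f["K"],f["p"],f["R"])
for k,u,v,z in(("wide",210/2.7+210,(500-297)/2.7+90,.05),("foot",216/2.7+210,(461-297)/2.7+90,.086)): print("side",k,ray(c,u,v,z))
f=np.load("scene2.npz"); c=(f["K"],f["p"],f["R"])
for k,u,v,z in(("wide",232/2.7+270,200/2.7+110,.05),("mid",187/2.7+270,227/2.7+110,.05),("foot",246/2.7+270,154/2.7+110,.086)): print("scene",k,ray(c,u,v,z))
E
```

```text
[0.4721 0.1015 0.3546] [[ 1.     -0.0032 -0.0046]
 [-0.0044 -0.9639 -0.2662]
 [-0.0035  0.2662 -0.9639]]
wide [0.479  0.0339 0.05  ]
mid [0.4676 0.0958 0.05  ]
small [0.4588 0.1404 0.05  ]
rodtop [0.4717 0.0317 0.234 ]
foot [0.4719 0.0376 0.086 ]
side wide [0.4754 0.0365 0.05  ]
side foot [0.4729 0.0271 0.086 ]
scene wide [0.474  0.0342 0.05  ]
scene mid [0.4596 0.098  0.05  ]
scene foot [0.4725 0.0249 0.086 ]
```

```bash
cat > rod.py <<'E'
from h import *
def rod(n,f):
    im,d=f["im"],f["d"]; c=(f["K"],f["p"],f["R"]); P=cloud(c,d); hsv=cv2.cvtColor(im,cv2.COLOR_BGR2HSV)
    a=(cv2.inRange(hsv,(5,60,30),(22,220,255))>0)&(d>0)&(np.hypot(P[...,0]-.475,P[...,1]-.05)<.08)&(P[...,2]>.02)
    Q=P[a]; v=c[1][:2]
    print(n,len(Q),"z",Q[:,2].min(),Q[:,2].max())
    for z in np.arange(.03,.26,.02):
        S=Q[abs(Q[:,2]-z)<.01]
        if len(S)<15: continue
        m=S.mean(0); u=(m[:2]-v)/np.linalg.norm(m[:2]-v)
        print("  z %.2f"%z,m[:2]+u*.013*.79)   # mean visible-surface depth = r*pi/4
E
python3 - <<'E'
from rod import *
for n in("scene","side","wrist"): rod(n,np.load(n+"2.npz"))
E
```

```text
scene 877 z 0.08957217506658849 0.36120287369517756
  z 0.09 [0.469  0.0314]
  z 0.11 [0.4692 0.0313]
  z 0.13 [0.4694 0.0316]
  z 0.15 [0.4694 0.0314]
  z 0.17 [0.4695 0.0318]
  z 0.19 [0.4692 0.0316]
  z 0.21 [0.4703 0.0328]
  z 0.23 [0.4749 0.0341]
side 645 z 0.08955792039201704 0.24027131064385626
  z 0.09 [0.4735 0.0324]
  z 0.11 [0.4731 0.0321]
  z 0.13 [0.473  0.0315]
  z 0.15 [0.473  0.0322]
  z 0.17 [0.4726 0.0327]
  z 0.19 [0.4728 0.0334]
  z 0.21 [0.4731 0.0328]
  z 0.23 [0.4746 0.0306]
wrist 6937 z 0.05069995389575843 0.29766094723137576
  z 0.09 [0.4712 0.0319]
  z 0.11 [0.4712 0.0318]
  z 0.13 [0.4713 0.0319]
  z 0.15 [0.471 0.032]
  z 0.17 [0.4711 0.0321]
  z 0.19 [0.4713 0.032 ]
  z 0.21 [0.4713 0.0322]
  z 0.23 [0.4714 0.0251]
  z 0.25 [0.4764 0.0291]
```

Call:
jog_arm([
  [[0.002, 0.005, 0], [0, 0, 0], 0.015],
  [[0.002, 0.005, 0.02], [0, 0, 0], 0.015],
  [[0.002, 0.005, 0.04], [0, 0, 0], 0.015],
  [[0.002, 0.005, 0.065], [0, 0, 0], 0.015],
  [[0.002, 0.005, 0.065], [0, 0, 0], 0.015],
  [[0.002, 0.005, 0.065], [0, 0, 0], 0.015],
  [[0.002, 0.005, 0.065], [0, 0, 0], 0.015],
  [[0.002, 0.005, 0.065], [0, 0, 0], 0.015],
])

```text
t: 4.38
tool_pos: [0.4785, 0.0364, 0.123]
orientation: [[0.004, 1.0, 0.002], [1.0, -0.004, 0.001], [0.001, 0.002, -1.0]]
ft_force: [-0.3, 0.3, -0.0]
gripper_width: 0.0238
finger_force: 59.2
```

```bash
python3 - <<'E'
from rod import *
s=manip.read_state(); print(s["tool_pos"],s["ft_force"])
n="scene";c=cam(n); im,d=manip.capture(n); rod(n,dict(im=im,d=d,K=c[0],p=c[1],R=c[2]))
E
```

```text
[0.4785 0.0364 0.123 ] [-0.2651  0.2665 -0.0232]
scene 718 z 0.043426955717583704 0.2438563375361586
  z 0.05 [0.4763 0.034 ]
  z 0.07 [0.4759 0.034 ]
  z 0.09 [0.4762 0.0339]
  z 0.11 [0.476  0.0341]
  z 0.13 [0.4762 0.0337]
  z 0.15 [0.4774 0.0357]
  z 0.17 [0.4818 0.0365]
```

Call:
jog_arm([
  [[0, 0, -0.03], [0, 0, 0], 0.015],
  [[0, 0, -0.06], [0, 0, 0], 0.015],
  [[0, 0, -0.06], [0, 0, 0], 0.015],
  [[0.03, -0.007, -0.06], [0, 0, 0], 0.015],
  [[0.062, -0.0135, -0.06], [0, 0, 0], 0.015],
  [[0.062, -0.0135, -0.06], [0, 0, 0], 0.015],
  [[0.062, -0.0135, -0.06], [0, 0, 0], 0.015],
])

```text
t: 5.02
tool_pos: [0.4643, 0.1, 0.1822]
orientation: [[0.001, 1.0, 0.001], [1.0, -0.001, 0.001], [0.001, 0.001, -1.0]]
ft_force: [-0.3, -0.2, -0.1]
gripper_width: 0.0239
finger_force: 59.3
```

```bash
python3 - <<'E'
from rod import *
s=manip.read_state(); print(s["t"],s["tool_pos"],s["gripper_width"])
n="wrist"; c=cam(n); im,d=manip.capture(n); f=dict(im=im,d=d,K=c[0],p=c[1],R=c[2]); rod(n,f); np.savez("w3.npz",**f)
cv2.imwrite("pics/w3.png",cv2.resize(im[90:330,150:430],None,fx=2.5,fy=2.5))
E
```

```text
5.0167 [0.4643 0.1    0.1822] 0.023914735805385577
wrist 6996 z 0.048491946837825206 0.29948188707216994
  z 0.09 [0.4648 0.0981]
  z 0.11 [0.4653 0.0981]
  z 0.13 [0.465  0.0982]
  z 0.15 [0.4648 0.0981]
  z 0.17 [0.4651 0.0981]
  z 0.19 [0.4648 0.098 ]
  z 0.21 [0.4649 0.0982]
  z 0.23 [0.4647 0.0909]
  z 0.25 [0.4688 0.0951]
```

View pics/w3.png

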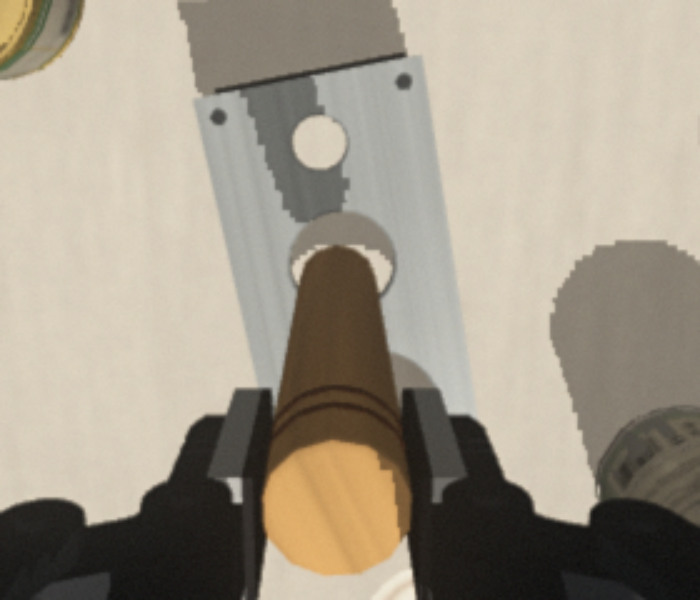

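The hole's rim spans crop columns 290–396 with its top at row 211, so the centre is about full (287.2,194.8); the smallest hole is at (278,146.8); the rod hangs upright.

```bash
python3 - <<'E'
from h import *
f=np.load("w3.npz"); c=(f["K"],f["p"],f["R"])
print(ray(c,287.2,194.8,.05),ray(c,278,146.8,.05), ray(c,150+290/2.5,194.8,.05)-ray(c,150+396/2.5,194.8,.05))
E
```

```text
[0.4675 0.0959 0.05  ] [0.4591 0.141  0.05  ] [-0.0403  0.0001  0.    ]
```

Call:
jog_arm([
  [[-0.002, 0.002, 0], [0, 0, 0], 0.015],
  [[-0.002, 0.002, 0.015], [0, 0, 0], 0.015],
  [[-0.002, 0.002, 0.03], [0, 0, 0], 0.015],
  [[-0.002, 0.002, 0.045], [0, 0, 0], 0.015],
  [[-0.002, 0.002, 0.06], [0, 0, 0], 0.015],
  [[-0.002, 0.002, 0.072], [0, 0, 0], 0.015],
  [[-0.002, 0.002, 0.081], [0, 0, 0], 0.015],
  [[-0.002, 0.002, 0.081], [0, 0, 0], 0.015],
  [[-0.002, 0.002, 0.081], [0, 0, 0], 0.015],
])

```text
t: 5.82
tool_pos: [0.4664, 0.0955, 0.1005]
orientation: [[0.005, 1.0, -0.0], [1.0, -0.005, -0.0], [-0.0, -0.0, -1.0]]
ft_force: [-0.8, -0.7, 0.2]
gripper_width: 0.0238
finger_force: 59.3
```

```bash
python3 - <<'E'
from rod import *
s=manip.read_state(); print(s["tool_pos"],s["ft_force"])
n="scene";c=cam(n); im,d=manip.capture(n); rod(n,dict(im=im,d=d,K=c[0],p=c[1],R=c[2]))
E
```

```text
[0.4664 0.0955 0.1005] [-0.8383 -0.6611  0.2237]
scene 614 z 0.04522763495154819 0.29493033665430113
  z 0.05 [0.4634 0.0937]
  z 0.07 [0.4642 0.0931]
  z 0.09 [0.4639 0.0931]
  z 0.11 [0.4641 0.0932]
  z 0.13 [0.4669 0.0959]
  z 0.15 [0.4709 0.0953]
```

Call:
jog_arm([
  [[0, 0, 0.002], [0, 0, 0], 0.015],
  [[0, 0, 0.002], [0, 0, 0], 0.022],
  [[0, 0, 0.002], [0, 0, 0], 0.026],
  [[0, 0, 0.002], [0, 0, 0], 0.03],
  [[0, 0, 0.002], [0, 0, 0], 0.05],
  [[0, 0, 0.002], [0, 0, 0], 0.06],
  [[0, 0, 0.002], [0, 0, 0], 0.06],
  [[0, 0, 0.002], [0, 0, 0], 0.06],
  [[0, 0, -0.03], [0, 0, 0], 0.06],
  [[0, 0, -0.06], [0, 0, 0], 0.06],
  [[0, 0, -0.1], [0, 0, 0], 0.06],
  [[0, 0, -0.12], [0, 0, 0], 0.06],
])

```text
t: 6.87
tool_pos: [0.4671, 0.096, 0.2239]
orientation: [[0.005, 1.0, 0.003], [1.0, -0.005, 0.001], [0.001, 0.003, -1.0]]
ft_force: [0.4, 0.8, 1.3]
gripper_width: 0.0596
finger_force: 0.0
```

Call:
jog_arm([
  [[0, 0, -0.02], [0, 0, 0], 0.06],
  [[0, 0, -0.02], [0, 0, 0], 0.06],
  [[0, 0, -0.02], [0, 0, 0], 0.06],
])

```text
t: 7.12
tool_pos: [0.4665, 0.0965, 0.241]
orientation: [[0.004, 1.0, 0.001], [1.0, -0.004, 0.001], [0.001, 0.001, -1.0]]
ft_force: [-0.1, 0.1, 0.1]
gripper_width: 0.0601
finger_force: 0.0
```

```bash
python3 - <<'E'
from rod import *
for n in("side","wrist"):
    c=cam(n); im,d=manip.capture(n); rod(n,dict(im=im,d=d,K=c[0],p=c[1],R=c[2]))
cv2.imwrite("pics/end.png",im)
E
```

```text
side 503 z 0.02018751237213945 0.15142992025636426
  z 0.03 [0.4674 0.0962]
  z 0.05 [0.4667 0.0942]
  z 0.07 [0.4668 0.0941]
  z 0.09 [0.4663 0.0945]
  z 0.11 [0.4658 0.0943]
  z 0.13 [0.4661 0.0945]
  z 0.15 [0.4674 0.0895]
wrist 1339 z 0.020192329794803454 0.35875324781644713
  z 0.03 [0.4672 0.0946]
  z 0.05 [0.4652 0.0904]
  z 0.07 [0.4671 0.0946]
  z 0.09 [0.4663 0.0945]
  z 0.11 [0.4672 0.0944]
  z 0.13 [0.4666 0.0945]
  z 0.15 [0.4667 0.0851]
```

View pics/end.png

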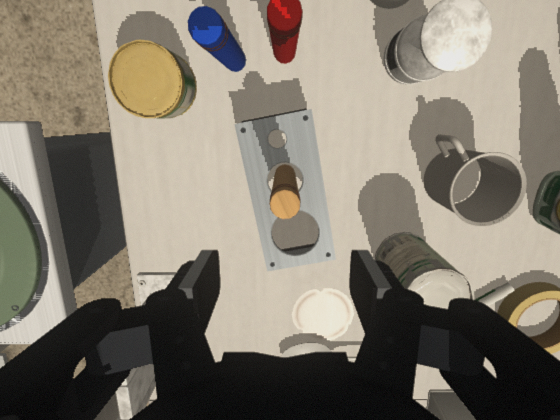

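The rod stands upright in the middle hole (top at (285,203)), its top is at 0.15 m, and the gripper is clear of it.

```bash
python3 -c "
from cell import manip
print(manip.sign_off())"
```

```text
the job is handed in; nothing more can be done
None
```

The thin rod went into the widest hole, came out, and was left standing upright and released in the middle hole; I never touched the thick rod, and I handed the job in at about 7 s (no verdict was returned).

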